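# Put spices and produce back with their own kind

### The job

Cooking is done: put the four things left over on the worktop to the left back with their own kind. Stand the loose red-capped and the loose yellow-capped spice jar upright in the spice rack, each in the empty front well right before the jar with the same cap colour, and lay the loose lemon and the loose garlic bulb in the produce tray, each in the empty front cell right before the other lemon or the other bulb. Leave the two jars already in the rack standing in their wells.

Things in the scene. Friction and masses are not known exactly. Their poses are not given: they have to be found in the camera images.
- red_jar: The loose round glass spice jar with a red cap, standing on the left of the worktop: 106 high, body 42 across, cap 45 across (the top 21). Origin: centre of the underside, z up. Carry it and the others low: a wall shelf 520 above the worktop overhangs its back from world x = 573 on.
- yellow_jar: The loose squarish glass spice jar with a yellow cap, standing on the left of the worktop: 96 high, body 42 by 42 along its x and y, round cap 41 across (the top 20). Origin: centre of the underside, z up.
- lemon_center (a point): Centre of the loose yellow lemon lying on the left of the worktop: 28 above what it lies on, 78 long along its x axis, 55 wide along y, 56 high at the start. Grasp it across its width at about mid height; it can roll.
- garlic: The loose whitish-pink garlic bulb standing on the left of the worktop: 48 by 50, 51 high with a pointed top, widest in its lower half. Origin: centre of the underside, z up at the start.
- spice_rack: Light wooden stepped rack, fixed, 142 (x) by 150 (y). Origin: on the worktop under the middle between its two empty front wells; x to its back, y to its left. Front wells centred at x 0, y +36 and -36: inside 60 (x) by 66 (y), floor 6 up, walls 26 to 30 high. Rear wells at x +69, y +37 and -37, floor 24 up, hold a red- and a yellow-capped jar (which side changes); walls there 55 high.
- rack_red_jar: The red-capped jar already standing in one of the rack's two rear wells (106 high, 45 across). Origin: centre of its underside. The front well on the same side is for the loose red-capped jar. Leave it standing.
- rack_yellow_jar: The yellow-capped jar already standing in the other rear well of the rack (96 high, 42 across). Origin: centre of its underside. The front well on the same side is for the loose yellow-capped jar. Leave it standing.
- produce_tray: Low brown wooden tray, fixed, 197 (x) by 151 (y), four cells, walls 16 high, floor 4 up. Origin: on the worktop under the middle of its front row; x to its back, y to its left. Empty front cells centred at x 0, y +36.5 and -36.5: inside 96 (x) by 68 (y), so a lemon lies in one along x. The rear cells at x +96 hold a lemon and a garlic bulb (which side changes).
- tray_lemon: The lemon already in one of the tray's two rear cells (78 by 55, 56 high). Origin: its underside at the start. The front cell on the same side is for the loose lemon.
- tray_garlic: The garlic bulb already in the other rear cell of the tray (48 by 50, 51 high). Origin: its underside at the start. The front cell on the same side is for the loose bulb.

How it is judged:
By the outcome, as a careful person would: the job done as asked, in the order asked, and still so for the second after the job is handed in, with the robot touching nothing.
It also fails if it takes over 99 s, if anything falls off the work surface, if the arm or the gripper's body presses on something with over 40 N, if the wrist force passes 120 N, or if a joint passes its speed limit or range.

### The arm

A 6-joint arm with a two-finger parallel gripper is mounted at the origin on a cart in front of the work surface, level with it; the furniture and walls round the work are solid. World frame = base frame: x ahead of the robot, y to its left, z up, the work surface at z = 0. Lengths are in m, angles in rad, forces in N, time in s.
With the tool pointing down it reaches from about 0.35 to 0.85 m from the base axis. Payload 8.1 kg.
Tool frame: the origin (TCP) lies on the centre line of the jaws, within the pads' length; the fingertips stand 17 mm ahead of it and the grasp point (between the pads) lies 2 mm behind it; z points along the fingers, y is the line along which they close (so a half turn about z gives the same grasp; the last joint's range is limited). The gripper opens to 93 mm and grips with 3 to 60 N. Pads are 15 mm wide; open, the fingers measure 128 mm over their backs; the gripper's body (75 mm by 188 mm) begins 65 mm behind the grasp point.
Start: joints at [-1.244, 0.13, 1.488, -0, 1.523, -0.085], TCP at [0.24, -0.55, 0.236] pointing down, gripper open.
Joint ranges: [-2.96, 2.96], [-0.89, 2.26], [0.02, 2.5], [-1.34, 4.48], [0, 2.73], [-2.66, 2.66]. Speed limits (rad/s): [2.39, 2.39, 2.79, 3.14, 3.14, 3.14].

### API

Orientations are given as a rotation vector (axis times angle).
In Python, from plant import robot, optics, close_job, models gives the robot as it stands.
- The arm moves only by the shell command python3 -m inch 'ROWS' [OPENING] [FORCE]. ROWS is a JSON object of lists of equal length, an entry for each row: "travel": the shift along the tool's x, y, z in m, a list of three; "spin": the turn about the tool's z in rad. In form: {"travel": [[x, y, z], ...], "spin": [spin, ...]}. A call has 1 to 10 rows; each row is the pose to reach, as a shift and turn from the pose commanded when the call began, along the tool's axes at that moment; what a row does not reach only later rows make up. A row lasts 1/12 s, in which the tool goes at most 41.7 mm and 7.16 degrees, less where a joint would pass 70% of its speed; a pose out of reach is approached as far as the arm can. A call with a gripper value outside its range is refused whole. OPENING is the closure, from 0 (fully open) to 1 (shut), set as the call begins (- or left out, the last holds). The fingers move at their own pace and stop on an object; FORCE is the grip in N (left out, the last holds). Time passes only in rows, so rows that repeat a pose let the fingers close. It gives the time, the measured TCP pose, the force, the opening and the grip force at its end, in the units of the state.
- robot.read_state(): the state, without advancing time (a new reading comes with each control period).
- optics.read_camera(name): name is "scene" or "top" or "wrist"; returns (picture, depth): 384x512x3 uint8, red, green, blue; 384x512 float32, m along the optical axis (not along the pixel's ray), 0 where there is no reading.
- optics.camera_info(name): a dict with "camera_matrix" (3x3 intrinsics, pixels), "view" (4x4, takes a point from world to camera coordinates). Camera axes: x right, y down, z forward; pixel columns grow to the right and rows downward; lengths in m; the calibration is good to about 2 mm. A picture is of the moment at which its call begins: read the wrist's pose just before it. camera_info takes no time and is no camera call; for the wrist camera it gives the pose at the moment of the call.
- close_job(): hands the job in; it is judged then, once.
Trained networks look in the newest picture that a camera, given by its name, has taken for a name from the list of things; names that differ only in an ending like _2 or _b are one class to them, and where a whole thing is asked for, a point or a joint stands for the part that bears it (a point fixed in the world has none). Each returns a list of dicts, best first, with "p" (0 to 1); they miss things now and then, are a little off and sometimes report something else, mostly with a low value. They report only what shows in the picture. A call takes as long as a camera call.
- models.look_for(camera, name): "centre" ([x, y, z] in m, in world coordinates, good to about 4 mm: the middle of the surface that is visible of it).
- models.masks_of(camera, name): "region" (384x512 bool, what is visible of it).
The state is a dict: "t": time; "q": joint angles; "dq": joint speeds; "joint_torque": joint torques, N m; "tool_pos": TCP position; "orientation": TCP orientation; "force": force on the tool from outside, world axes, zero at the start; "wrist_torque": the same for the moment, N m; "opening": finger opening in m; "gripper_force": force on a finger pad.
Only numpy, scipy, OpenCV 4.12 (cv2) and the standard library are available. Lean on these libraries where they do the work, as an engineer would, in place of code of your own. Each camera call takes 0.05 s, during which the arm holds its last target. There are 200 camera calls.

## Working session

There is one attempt and no reset: what is moved stays moved. The work goes in short steps, Python scripts to look and compute and a shell command to move; the robot and the scene stay as the last step left them, time stands still between calls to the robot, and variables do not carry over. Pictures are saved under pics/ and viewed, at most 14 in all, crops included, and the job is handed in when it is done.

```bash
ls; mkdir -p pics; cat > h.py <<'E'
import numpy as np,cv2
from plant import robot,optics,models
from scipy.spatial.transform import Rotation as R
def cloud(cam,d):
    i=optics.camera_info(cam);K=np.array(i["camera_matrix"]);V=np.linalg.inv(np.array(i["view"]))
    v,u=np.mgrid[:d.shape[0],:d.shape[1]]
    P=np.stack([(u-K[0,2])/K[0,0]*d,(v-K[1,2])/K[1,1]*d,d],-1)
    return P@V[:3,:3].T+V[:3,3]
def save(n,im): cv2.imwrite(f"pics/{n}.png",im[...,::-1])
def tool(target,yaw=None):
    s=robot.read_state();M=R.from_rotvec(s["orientation"]).as_matrix()
    return M.T@(np.array(target)-s["tool_pos"]),M
E
python3 - <<'E'
from h import *
s=robot.read_state();print(s["t"],s["tool_pos"],s["orientation"],R.from_rotvec(s["orientation"]).as_matrix().round(3))
names=["red_jar","yellow_jar","lemon_center","garlic","spice_rack","rack_red_jar","rack_yellow_jar","produce_tray","tray_lemon","tray_garlic"]
for c in ("top","scene"):
    im,d=optics.read_camera(c);save(c+"0",im);np.save(c+"0",d)
    for n in names:
        print(c,n,[(np.round(r["centre"],3).tolist(),round(r["p"],2)) for r in models.look_for(c,n)[:3]])
E
```

```text
pics
0.0 [ 0.2399904  -0.54932028  0.23460108] [-3.07343900e+00 -6.41942846e-01  3.98002336e-04] [[ 0.916  0.4   -0.001]
 [ 0.4   -0.916  0.002]
 [ 0.    -0.002 -1.   ]]
top red_jar [([0.397, 0.332, 0.1], 0.7), ([0.574, 0.123, 0.038], 0.4)]
top yellow_jar [([0.486, 0.237, 0.1], 0.85)]
top lemon_center [([0.392, 0.246, 0.047], 0.83)]
top garlic [([0.485, 0.345, 0.032], 0.57)]
top spice_rack [([0.511, -0.073, 0.024], 0.65)]
top rack_red_jar [([0.546, -0.101, 0.13], 0.85)]
top rack_yellow_jar [([0.545, -0.027, 0.116], 0.65)]
top produce_tray [([0.51, 0.091, 0.005], 0.94)]
top tray_lemon [([0.569, 0.05, 0.053], 0.86)]
top tray_garlic [([0.549, -0.102, 0.13], 0.72), ([0.572, 0.124, 0.039], 0.69), ([0.491, 0.235, 0.098], 0.24)]
scene red_jar [([0.388, 0.357, 0.067], 0.61)]
scene yellow_jar [([0.487, 0.258, 0.065], 0.9)]
scene lemon_center [([0.378, 0.262, 0.04], 0.72)]
scene garlic [([0.478, 0.356, 0.031], 0.75)]
scene spice_rack [([0.512, -0.06, 0.023], 0.86)]
scene rack_red_jar [([0.541, -0.097, 0.105], 0.62), ([0.496, 0.099, 0.004], 0.31)]
scene rack_yellow_jar [([0.541, -0.016, 0.087], 0.83)]
scene produce_tray [([0.497, 0.099, 0.004], 0.96)]
scene tray_lemon [([0.567, 0.066, 0.041], 0.81)]
scene tray_garlic [([0.39, 0.358, 0.068], 0.69), ([0.576, 0.137, 0.035], 0.59)]
```

```bash
python3 - <<'E'
from h import *
im,d=optics.read_camera("top");P=cloud("top",d)
print(robot.read_state()["t"])
vis=im.copy()
def fit(n,zlo,zhi,i=0):
    m=models.masks_of("top",n)
    m=m[i]["region"]; q=P[m&(d>0)]; z=q[:,2]
    q=q[(z>zlo)&(z<zhi)]
    r=cv2.minAreaRect((q[:,:2]*1000).astype(np.float32))
    c,_=cv2.findContours(m.astype(np.uint8),0,2); cv2.drawContours(vis,c,-1,(255,0,255),1)
    print(n,len(q),"z",np.percentile(z,[5,50,95]).round(3),"med",np.median(q[:,:2],0).round(4),"rect",np.round(r[0],1),np.round(r[1],1),round(r[2],1),"bb",q.min(0).round(3),q.max(0).round(3))
fit("red_jar",.09,.12);fit("yellow_jar",.085,.11)
fit("yellow_jar",.02,.072)
fit("lemon_center",.012,.07);fit("garlic",.005,.06)
fit("spice_rack",.018,.07);fit("produce_tray",.008,.022)
fit("rack_red_jar",.12,.14);fit("rack_yellow_jar",.11,.13);fit("tray_lemon",.02,.07)
save("topm",cv2.resize(vis,(800,600)))
E
```

```text
1.15
red_jar 389 z [0.031 0.106 0.109] med [0.3981 0.3384] rect [397.9 339.9] [43.8 42.5] 66.7 bb [0.375 0.318 0.09 ] [0.419 0.363 0.11 ]
yellow_jar 299 z [0.005 0.096 0.099] med [0.4952 0.2393] rect [495.3 239.1] [40.  39.1] 89.6 bb [0.476 0.219 0.086] [0.515 0.259 0.101]
yellow_jar 97 z [0.005 0.096 0.099] med [0.4808 0.224 ] rect [487.7 234. ] [29.6 48.1] 35.5 bb [0.472 0.217 0.022] [0.513 0.262 0.072]
lemon_center 573 z [0.034 0.048 0.056] med [0.391  0.2448] rect [393.2 246.5] [49.8 72.5] 87.8 bb [0.357 0.222 0.028] [0.43  0.272 0.058]
garlic 295 z [0.025 0.034 0.046] med [0.4823 0.3406] rect [482.  342.9] [42.5 42.8] 78.9 bb [0.461 0.322 0.02 ] [0.505 0.365 0.051]
spice_rack 1527 z [0.004 0.02  0.054] med [ 0.5245 -0.0729] rect [517.5 -73.5] [151.2 141.4] 89.2 bb [ 0.446 -0.149  0.018] [0.589 0.003 0.059]
  return _methods._mean(a, axis=axis, dtype=dtype,
  ret = um.true_divide(
Traceback (most recent call last):
ValueError: zero-size array to reduction operation minimum which has no identity
```

View pics/scene0.png

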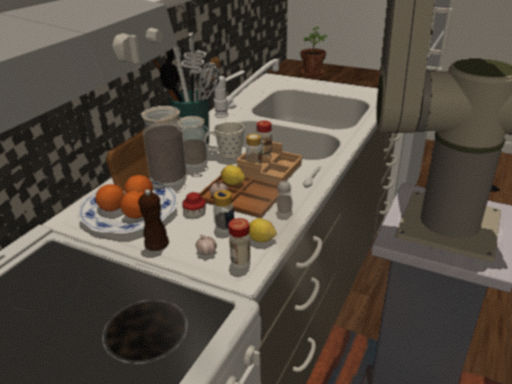

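```bash
python3 - <<'E'
from h import *
im,d=optics.read_camera("top");P=cloud("top",d)
vis=im.copy()
def fit(n,zlo,zhi,i=0):
    m=models.masks_of("top",n)
    if not m: print(n,"none");return
    m=m[i]["region"]; q=P[m&(d>0)]; z=q[:,2]
    q=q[(z>zlo)&(z<zhi)]
    c,_=cv2.findContours(m.astype(np.uint8),0,2); cv2.drawContours(vis,c,-1,(255,0,255),1)
    if len(q)<9: print(n,len(q),np.percentile(z,[5,50,95]));return
    r=cv2.minAreaRect((q[:,:2]*1000).astype(np.float32))
    print(n,len(q),"z",np.percentile(z,[5,50,95]).round(3),"med",np.median(q[:,:2],0).round(4),"rect",np.round(r[0],1),np.round(r[1],1),round(r[2],1))
fit("produce_tray",.0,.022);fit("produce_tray",.011,.022);fit("spice_rack",.01,.07)
fit("rack_red_jar",.12,.14);fit("rack_yellow_jar",.11,.13);fit("tray_lemon",.02,.07)
save("topm",cv2.resize(vis,(800,600)))
# heightmap list of clutter: connected comps above 8 mm
h=np.zeros((300,450),np.float32);q=P[d>0];ix=((q[:,0]-.2)/.002).astype(int);iy=((q[:,1]+.35)/.002).astype(int)
k=(ix>=0)&(ix<300)&(iy>=0)&(iy<450);np.maximum.at(h,(ix[k],iy[k]),q[k,2].clip(0))
b=cv2.morphologyEx((h>.012).astype(np.uint8),cv2.MORPH_CLOSE,np.ones((5,5)))
n,l,st,ce=cv2.connectedComponentsWithStats(b)
for j in range(1,n):
    if st[j,4]>40:
        y0,x0,w,hh,_=st[j];print("x %.3f-%.3f y %.3f-%.3f top %.3f"%(.2+x0*.002,.2+(x0+hh)*.002,-.35+y0*.002,-.35+(y0+w)*.002,h[l==j].max()))
E
```

```text
produce_tray 4325 z [0.002 0.005 0.017] med [0.5099 0.093 ] rect [529.4  90.6] [151.5 202. ] 88.6
produce_tray 902 z [0.002 0.005 0.017] med [0.5314 0.0899] rect [527.   90.4] [151.  197.2] 88.3
spice_rack 1702 z [0.004 0.021 0.054] med [ 0.5246 -0.072 ] rect [517.7 -73.4] [151.  141.7] 89.1
rack_red_jar 371 z [0.042 0.128 0.132] med [ 0.552  -0.1069] rect [ 552.6 -107.7] [42.5 43.3] 45.3
rack_yellow_jar 300 z [0.036 0.119 0.122] med [ 0.549 -0.032] rect [549.3 -33. ] [39.4 38.6] 89.4
tray_lemon 555 z [0.035 0.051 0.059] med [0.5717 0.0517] rect [574.9  51.2] [61.8 58.7] 40.2
x 0.200-0.214 y -0.012-0.044 top 0.381
x 0.296-0.800 y 0.440-0.550 top 0.017
x 0.354-0.430 y 0.220-0.274 top 0.059
x 0.368-0.410 y 0.094-0.136 top 0.093
x 0.374-0.420 y 0.316-0.364 top 0.112
x 0.426-0.800 y -0.162-0.410 top 0.560
x 0.460-0.508 y 0.318-0.368 top 0.052
x 0.472-0.516 y 0.216-0.262 top 0.103
x 0.772-0.800 y -0.182--0.088 top 0.107
```

View pics/topm.png

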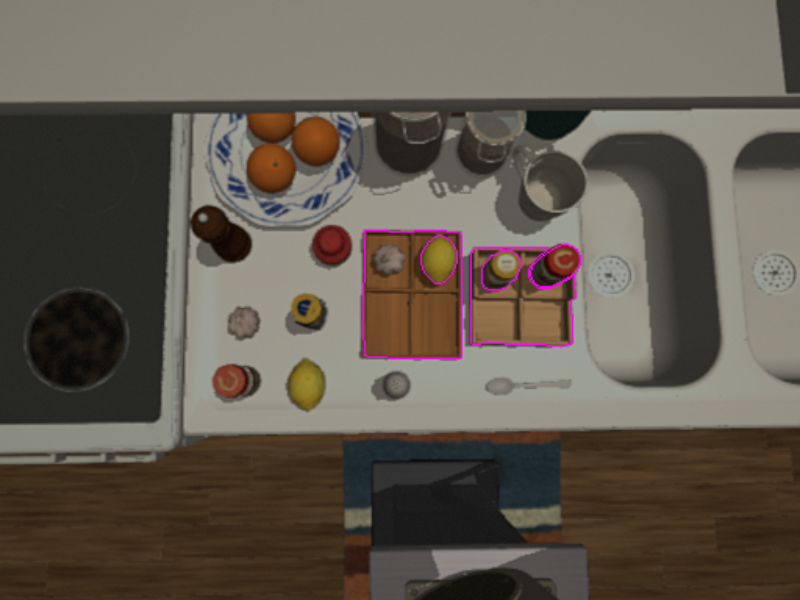

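The top view has the loose items at the left: red jar (231,380), garlic (243,322), yellow jar (308,311) and lemon (307,384). The tray is at (412,295) with its lemon on the right. The rack is at (522,297) with its red jar on the right. The other objects to avoid are a shaker (396,384), a red-lidded pot (331,243) and the pepper mill.

```bash
python3 -m inch '{"travel":[[0.332,-0.237,0],[0.332,-0.237,0],[0.332,-0.237,0],[0.332,-0.237,0],[0.332,-0.237,0],[0.332,-0.237,0],[0.332,-0.237,0],[0.332,-0.237,0],[0.332,-0.237,0],[0.332,-0.237,0]],"spin":[0.41,0.41,0.41,0.41,0.41,0.41,0.41,0.41,0.41,0.41]}' 0
python3 -c "
from h import *
print(tool([.398,.339,.2]))"
```

```text
t: 2.68
tool_pos: [0.4505, -0.1973, 0.236]
orientation: [-3.142, -0.004, -0.001]
force: [0.2, -0.1, -1.6]
opening: 0.0927
gripper_force: 0.0
(array([-0.05125582, -0.5363869 ,  0.03594657]), array([[ 9.99996683e-01,  2.41985134e-03,  8.82034634e-04],
       [ 2.41980168e-03, -9.99997071e-01,  5.73674877e-05],
       [ 8.82170871e-04, -5.52329486e-05, -9.99999609e-01]]))
```

```bash
python3 -m inch '{"travel":[[0,-0.35,0],[0,-0.35,0],[0,-0.35,0],[0,-0.35,0],[0,-0.35,0],[0,-0.35,0],[0,-0.35,0],[0,-0.35,0],[0,-0.35,0]],"spin":[0,0,0,0,0,0,0,0,0]}' >/dev/null
python3 -m inch '{"travel":[[-0.052,-0.187,0],[-0.052,-0.187,0],[-0.052,-0.187,0],[-0.052,-0.187,0],[-0.052,-0.187,0],[-0.052,-0.187,0],[-0.052,-0.187,0]],"spin":[0,0,0,0,0,0,0]}'
cat > w.py <<'E'
from h import *
import sys
im,d=optics.read_camera("wrist");P=cloud("wrist",d);save(sys.argv[1],im)
for n in sys.argv[2:]:
    for m in models.masks_of("wrist",n)[:2]:
        q=P[m["region"]&(d>0)]
        if len(q)<30: continue
        z=q[:,2];t=np.percentile(z,98)
        c=q[z>t-.012][:,:2];r=cv2.minAreaRect((c*1000).astype(np.float32))
        ra=cv2.minAreaRect((q[z>.01][:,:2]*1000).astype(np.float32))
        print(n,round(m["p"],2),len(q),"top z",t.round(3),"top rect",[np.round(v,1) for v in r],"all",[np.round(v,1) for v in ra])
E
python3 w.py w1 red_jar yellow_jar lemon_center garlic; python3 -c "
from h import *
print(robot.read_state()['tool_pos'],robot.read_state()['t'])"
```

```text
t: 4.02
tool_pos: [0.3958, 0.3384, 0.2355]
orientation: [3.141, 0.008, -0.0]
force: [0.9, -0.7, -0.3]
opening: 0.0933
gripper_force: 0.0
red_jar 0.69 2407 top z 0.107 top rect [array([399.8, 343.3]), array([43.7, 43.2]), np.float64(62.9)] all [array([400.6, 342.6]), array([44.2, 43.9]), np.float64(11.1)]
yellow_jar 0.56 3007 top z 0.098 top rect [array([497.9, 242.9]), array([39.7, 41.1]), np.float64(46.1)] all [array([497.1, 242.8]), array([41.5, 41.8]), np.float64(76.7)]
lemon_center 0.76 2411 top z 0.055 top rect [array([393.9, 249.4]), array([45.5, 56.2]), np.float64(84.1)] all [array([393.6, 249.8]), array([60.7, 61.9]), np.float64(49.4)]
lemon_center 0.3 14784 top z 0.016 top rect [array([501.9,  99.2]), array([140.3, 143.1]), np.float64(89.0)] all [array([500.6, 102.3]), array([134.2, 140.6]), np.float64(89.0)]
garlic 0.68 1576 top z 0.047 top rect [array([487.9, 345.1]), array([29.4, 28. ]), np.float64(0.3)] all [array([486.5, 344.7]), array([46.4, 49.2]), np.float64(84.1)]
[0.39715211 0.33609583 0.2357214 ] 4.2667
```

View pics/w1.png

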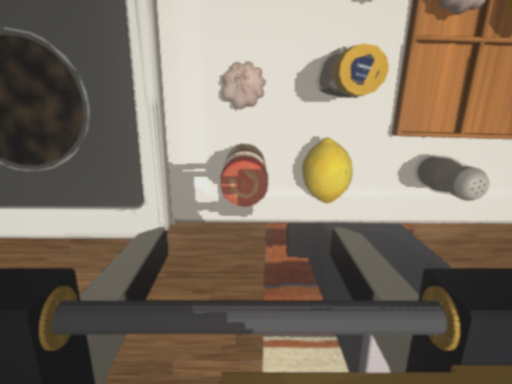

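Wrist view: red cap at (245,182), yellow jar (360,70), lemon (327,170), garlic (243,85). The gripper is lined up, so I'll grasp the red jar by its cap.

```bash
python3 -m inch '{"travel":[[0.003,-0.004,0.03],[0.003,-0.004,0.07],[0.003,-0.004,0.11],[0.003,-0.004,0.13],[0.003,-0.004,0.143],[0.003,-0.004,0.143]],"spin":[0,0,0,0,0,0]}' 0
python3 -m inch '{"travel":[[0,0,0],[0,0,0],[0,0,0],[0,0,0],[0,0,0],[0,0,0]],"spin":[0,0,0,0,0,0]}' 0.6 20
python3 -m inch '{"travel":[[0,0,-0.03],[0,0,-0.07],[0,0,-0.1],[0,0,-0.1]],"spin":[0,0,0,0]}'
```

```text
t: 4.77
tool_pos: [0.3978, 0.3386, 0.0887]
orientation: [3.138, 0.0, -0.008]
force: [-0.2, -0.0, -0.6]
opening: 0.093
gripper_force: 0.0
t: 5.27
tool_pos: [0.4, 0.3415, 0.0934]
orientation: [-3.141, -0.003, -0.002]
force: [0.9, 0.4, -0.1]
opening: 0.0578
gripper_force: 0.0
t: 5.6
tool_pos: [0.4028, 0.3435, 0.2008]
orientation: [-3.135, -0.003, -0.015]
force: [1.6, 0.4, 0.6]
opening: 0.0378
gripper_force: 0.0
```

The fingers needed longer than I gave them and the jar was missed. I'll reopen and check that it is still standing.

```bash
python3 -m inch '{"travel":[[-0.003,-0.002,0],[-0.003,-0.002,0],[-0.003,-0.002,0],[-0.003,-0.002,0],[-0.003,-0.002,0],[-0.003,-0.002,0],[-0.003,-0.002,0],[-0.003,-0.002,0],[-0.003,-0.002,0]],"spin":[0,0,0,0,0,0,0,0,0]}' 0
python3 w.py w2 red_jar; python3 -c "
from h import *
for i in range(3): im,d=optics.read_camera('top');print(models.look_for('top','red_jar')[:1],robot.read_state()['tool_pos'])"
```

```text
t: 6.35
tool_pos: [0.3966, 0.3431, 0.1925]
orientation: [3.141, 0.003, -0.0]
force: [0.5, 0.5, -0.7]
opening: 0.0911
gripper_force: 0.0
red_jar 0.77 3285 top z 0.107 top rect [array([399.4, 344.7]), array([42.8, 43.8]), np.float64(88.4)] all [array([400.2, 343.8]), array([44., 44.]), np.float64(24.8)]
[{'centre': [0.3942, 0.246, 0.0478], 'p': 0.72}] [0.39663932 0.34314771 0.19270249]
[{'centre': [0.3958, 0.3516, 0.0993], 'p': 0.68}] [0.39659855 0.34315233 0.19269245]
[{'centre': [0.3962, 0.353, 0.1039], 'p': 0.54}] [0.3966184  0.34314742 0.19268531]
```

View pics/w2.png

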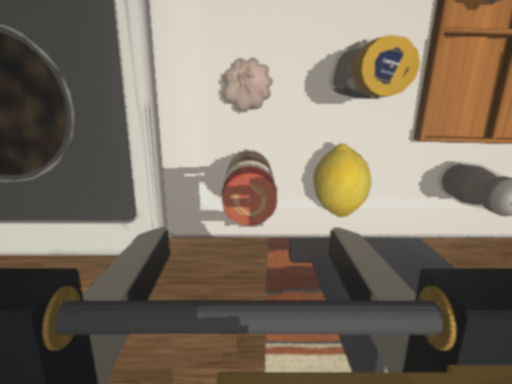

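Still upright, cap at (250,193). Retrying with a full closing time.

```bash
python3 -m inch '{"travel":[[0.003,0,0.03],[0.003,0,0.06],[0.003,0,0.085],[0.003,0,0.1],[0.003,0,0.1],[0.003,0,0.1],[0.003,0,0.1]],"spin":[0,0,0,0,0,0,0]}' 0.3
python3 -m inch '{"travel":[[0,0,0],[0,0,0],[0,0,0],[0,0,0],[0,0,0],[0,0,0],[0,0,0],[0,0,0],[0,0,0]],"spin":[0,0,0,0,0,0,0,0,0]}' 0.8 20
```

```text
t: 7.33
tool_pos: [0.4003, 0.3437, 0.0941]
orientation: [-3.141, -0.003, -0.002]
force: [0.0, 0.2, 1.0]
opening: 0.0652
gripper_force: 0.0
t: 8.08
tool_pos: [0.4002, 0.3435, 0.0935]
orientation: [-3.141, -0.003, -0.002]
force: [-0.1, -1.0, 6.6]
opening: 0.0437
gripper_force: 20.0
```

```bash
python3 -m inch '{"travel":[[0,0,-0.03],[0,0,-0.07],[0,0,-0.11],[0.06,0.28,-0.12],[0.06,0.28,-0.12],[0.06,0.28,-0.12],[0.06,0.28,-0.12],[0.06,0.28,-0.12],[0.06,0.28,-0.12],[0.06,0.28,-0.12]],"spin":[0,0,0,0,0,0,0,0,0,0]}' - 20
python3 -m inch '{"travel":[[0.022,0.172,0],[0.022,0.172,0],[0.022,0.172,0],[0.022,0.172,0],[0.022,0.172,0],[0.022,0.172,0],[0.022,0.172,0],[0.022,0.172,0]],"spin":[0,0,0,0,0,0,0,0]}'
python3 w.py w3 spice_rack; python3 -c "
from h import *
print(tool([.482,-.109,.098])[0])"
```

```text
t: 8.92
tool_pos: [0.4599, 0.0609, 0.2125]
orientation: [3.141, 0.002, -0.0]
force: [1.2, -0.0, -1.3]
opening: 0.0442
gripper_force: 20.0
t: 9.58
tool_pos: [0.4822, -0.1074, 0.2123]
orientation: [-3.141, -0.004, 0.001]
force: [-0.4, -0.7, -1.2]
opening: 0.0444
gripper_force: 20.0
spice_rack 0.82 13823 top z 0.055 top rect [array([540.9, -71.3]), array([149.7,  98.4]), np.float64(88.6)] all [array([518.8, -63.8]), array([164.3, 142.5]), np.float64(88.9)]
[-0.00033243  0.00197178  0.11450649]
```

View pics/w3.png

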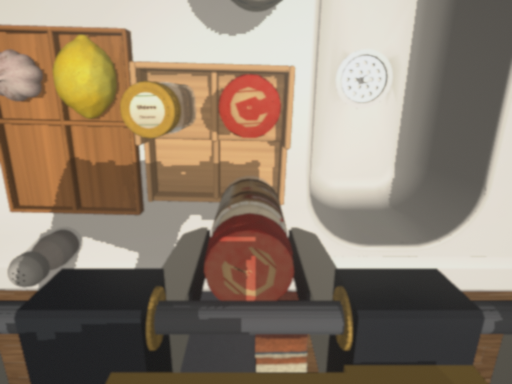

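Wrist view: jar held at (250,240), directly in front of the red rack jar (250,105), with the front wells at (180,165) and (250,165). I'll lower it in and release.

```bash
python3 -m inch '{"travel":[[0,0.001,0.03],[0,0.001,0.06],[0,0.001,0.085],[0,0.001,0.1],[0,0.001,0.107],[0,0.001,0.112],[0,0.001,0.112],[0,0.001,0.112]],"spin":[0,0,0,0,0,0,0,0]}'
python3 -m inch '{"travel":[[0,0,0],[0,0,0],[0,0,0],[0,0,0],[0,0,0],[0,0,0]],"spin":[0,0,0,0,0,0]}' 0
python3 -m inch '{"travel":[[0,0,-0.02],[0,0,-0.06],[0,0,-0.1],[-0.02,-0.26,-0.11],[-0.02,-0.26,-0.11],[-0.02,-0.26,-0.11],[-0.02,-0.26,-0.11],[-0.02,-0.26,-0.11],[-0.02,-0.26,-0.11],[-0.02,-0.26,-0.11]],"spin":[0,0,0,0,0,0,0,0,0,0]}'
```

```text
t: 10.35
tool_pos: [0.4832, -0.1095, 0.1018]
orientation: [3.141, 0.004, 0.002]
force: [0.5, -0.6, -0.7]
opening: 0.0443
gripper_force: 20.0
t: 10.85
tool_pos: [0.4825, -0.1098, 0.1008]
orientation: [3.141, 0.003, 0.0]
force: [1.1, -0.2, 0.4]
opening: 0.0795
gripper_force: 0.0
t: 11.68
tool_pos: [0.461, 0.1552, 0.2111]
orientation: [-3.139, -0.008, -0.001]
force: [0.3, -0.4, 1.0]
opening: 0.0931
gripper_force: 0.0
```

```bash
python3 w.py w4 yellow_jar; python3 - <<'E'
from h import *
im=cv2.imread("pics/w4.png");cv2.imwrite("pics/w4c.png",cv2.resize(im[0:280],(800,438)))
im,d=optics.read_camera("top");P=cloud("top",d)
for n in("red_jar","yellow_jar"):
  for m in models.masks_of("top",n)[:2]:
    q=P[m["region"]&(d>0)];q=q[q[:,2]>np.percentile(q[:,2],98)-.012];r=cv2.minAreaRect((q[:,:2]*1000).astype(np.float32));print(n,m["p"],r,q[:,2].max())
E
```

```text
yellow_jar 0.61 3147 top z 0.097 top rect [array([497.3, 242.2]), array([41.3, 41.5]), np.float64(80.0)] all [array([497.8, 241.8]), array([41.8, 42.6]), np.float64(77.5)]
red_jar 0.81 ((481.1915588378906, -110.47187805175781), (42.450740814208984, 42.492977142333984), 88.71919250488281) 0.1169374970367566
```

View pics/w4c.png

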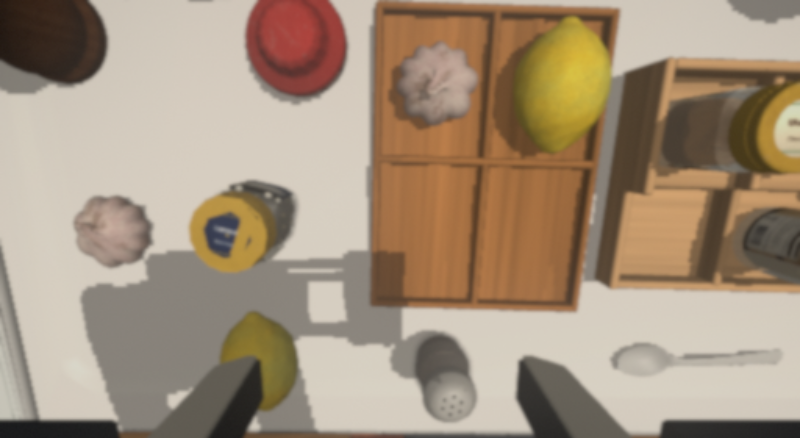

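The loose yellow jar (235,230 in the crop) is turned about 11° clockwise. The red jar sits in its well. I'll approach with the jaws on a diagonal.

```bash
python3 -m inch '{"travel":[[0.036,-0.087,0],[0.036,-0.087,0],[0.036,-0.087,0],[0.036,-0.087,0],[0.036,-0.087,0],[0.036,-0.087,0],[0.036,-0.087,0],[0.036,-0.087,0]],"spin":[-0.61,-0.61,-0.61,-0.61,-0.61,-0.61,-0.61,-0.61]}'
python3 -c "
from h import *
print(tool([.497,.2415,.085]),robot.read_state()['q'])"
```

```text
t: 12.6
tool_pos: [0.4981, 0.2361, 0.2106]
orientation: [2.998, 0.938, -0.0]
force: [-0.2, 0.6, 0.7]
opening: 0.0932
gripper_force: 0.0
(array([ 0.00216523, -0.00506682,  0.12558296]), array([[ 8.21818300e-01,  5.69749659e-01, -8.18826427e-05],
       [ 5.69749644e-01, -8.21818301e-01, -1.55457614e-04],
       [-1.55864577e-04,  8.11053056e-05, -9.99999985e-01]])) [ 3.49718554e-01  1.17694461e-02  1.65828068e+00 -1.18573955e-04
  1.47167272e+00  1.31432542e+00]
```

```bash
python3 -m inch '{"travel":[[0.002,-0.005,0.03],[0.002,-0.005,0.07],[0.002,-0.005,0.1],[0.002,-0.005,0.118],[0.002,-0.005,0.125],[0.002,-0.005,0.125],[0.002,-0.005,0.125]],"spin":[0,0,0,0,0,0,0]}' 0.3
python3 -m inch '{"travel":[[0,0,0],[0,0,0],[0,0,0],[0,0,0],[0,0,0],[0,0,0],[0,0,0],[0,0,0],[0,0,0]],"spin":[0,0,0,0,0,0,0,0,0]}' 0.8 20
```

```text
t: 13.18
tool_pos: [0.4971, 0.2424, 0.0866]
orientation: [-2.997, -0.943, -0.001]
force: [0.5, -0.2, -0.1]
opening: 0.065
gripper_force: 0.0
t: 13.93
tool_pos: [0.4977, 0.2426, 0.0869]
orientation: [2.995, 0.946, 0.004]
force: [2.0, -1.0, 6.1]
opening: 0.0432
gripper_force: 20.0
```

```bash
python3 -m inch '{"travel":[[0,0,-0.03],[0,0,-0.07],[0,0,-0.11],[-0.1715,0.22,-0.12],[-0.1715,0.22,-0.12],[-0.1715,0.22,-0.12],[-0.1715,0.22,-0.12],[-0.1715,0.22,-0.12],[-0.1715,0.22,-0.12],[-0.1715,0.22,-0.12]],"spin":[0,0,0,-0.1,-0.17,-0.17,-0.17,-0.17,-0.17,-0.17]}'
python3 -m inch '{"travel":[[0,0,0],[0,0,0],[0,0,0]],"spin":[0,0,0]}'
python3 w.py w5 x 2>/dev/null; python3 -c "
from h import *
print(robot.read_state()['tool_pos'],tool([.482,-.036,.093])[0])"
```

```text
t: 14.77
tool_pos: [0.4816, -0.0388, 0.2055]
orientation: [2.905, 1.195, -0.001]
force: [-0.6, 0.1, -0.0]
opening: 0.0433
gripper_force: 18.9
t: 15.02
tool_pos: [0.4823, -0.0355, 0.2053]
orientation: [-2.904, -1.196, 0.0]
force: [-1.0, 0.4, -1.5]
opening: 0.0432
gripper_force: 18.9
[ 0.48234683 -0.0349996   0.20528796] [-0.00096049  0.00057781  0.11228736]
```

View pics/w5.png

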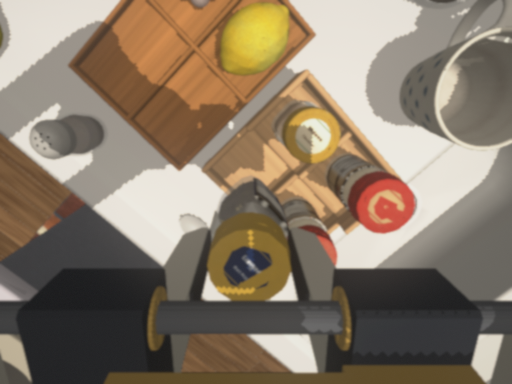

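Wrist view: yellow jar held at (250,255), over its well in front of the yellow rack jar (310,135). Red jar cap is at (320,245), clear of the fingers.

```bash
python3 -m inch '{"travel":[[0,0,0.03],[0,0,0.06],[0,0,0.085],[0,0,0.1],[0,0,0.107],[0,0,0.111],[0,0,0.111],[0,0,0.111]],"spin":[0,0,0,0,0,0,0,0]}'
python3 -m inch '{"travel":[[0,0,0],[0,0,0],[0,0,0],[0,0,0],[0,0,0],[0,0,0]],"spin":[0,0,0,0,0,0]}' 0.3
python3 -m inch '{"travel":[[0,0,-0.02],[0,0,-0.06],[0,0,-0.1],[0,0,-0.11],[0.12,-0.21,-0.11],[0.12,-0.21,-0.11],[0.12,-0.21,-0.11],[0.12,-0.21,-0.11],[0.12,-0.21,-0.11],[0.12,-0.21,-0.11]],"spin":[0,0,0,0,0.12,0.24,0.36,0.48,0.6,0.72]}'
python3 - <<'E'
from h import *
im,d=optics.read_camera("top");P=cloud("top",d)
for n in("red_jar","yellow_jar","lemon_center"):
  for m in models.masks_of("top",n)[:2]:
    q=P[m["region"]&(d>0)];q=q[q[:,2]>np.percentile(q[:,2],98)-.012];r=cv2.minAreaRect((q[:,:2]*1000).astype(np.float32));print(n,round(m["p"],2),np.round(r[0]),np.round(r[1]),q[:,2].max())
E
python3 w.py w6 lemon_center; python3 -c "
from h import *
print(robot.read_state()['tool_pos'],tool([.3935,.249,.2])[1])"
```

```text
t: 15.73
tool_pos: [0.4833, -0.0356, 0.0957]
orientation: [2.903, 1.198, 0.002]
force: [-0.7, 1.1, 0.5]
opening: 0.0436
gripper_force: 18.9
t: 16.23
tool_pos: [0.4826, -0.0361, 0.0949]
orientation: [2.905, 1.197, 0.001]
force: [-0.8, 0.0, -0.5]
opening: 0.0648
gripper_force: 0.0
t: 17.07
tool_pos: [0.4262, 0.1747, 0.2048]
orientation: [-3.135, -0.206, -0.001]
force: [0.1, 0.1, 0.2]
opening: 0.0645
gripper_force: 0.0
red_jar 0.78 [ 480. -110.] [42. 40.] 0.11620883651601399
yellow_jar 0.59 [481. -38.] [41. 39.] 0.10701966979992517
lemon_center 0.76 2650 top z 0.055 top rect [array([393.1, 248.9]), array([48.1, 52.6]), np.float64(62.0)] all [array([394.5, 248.1]), array([62. , 58.4]), np.float64(45.1)]
[0.42708989 0.17238182 0.20460459] [[ 9.90395799e-01  1.38261134e-01  1.42538068e-04]
 [ 1.38261189e-01 -9.90395678e-01 -4.95077170e-04]
 [ 7.27191555e-05  5.10029832e-04 -9.99999867e-01]]
```

View pics/w6.png

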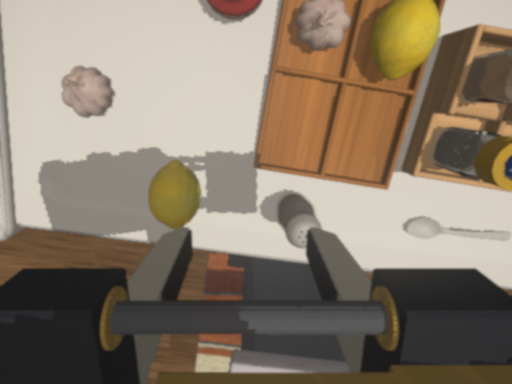

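Both jars stand in their wells. Here the lemon is at (176,195), shaker at (298,220) and garlic at (87,90). Next, the lemon.

```bash
python3 -m inch '{"travel":[[-0.023,-0.079,0],[-0.023,-0.079,0],[-0.023,-0.079,0.05],[-0.023,-0.079,0.09],[-0.023,-0.079,0.09],[-0.023,-0.079,0.09],[-0.023,-0.079,0.09]],"spin":[0.09,0.09,0.09,0.09,0.09,0.09,0.09]}' 0
python3 - <<'E'
from h import *
im,d=optics.read_camera("top");P=cloud("top",d)
m=models.masks_of("top","lemon_center")[0]["region"]
q=P[m&(d>0)];q=q[q[:,2]>.02];q[:,:]-=0
r=cv2.fitEllipse(cv2.convexHull((q[:,:2]*1000).astype(np.float32)));print(r,len(q))
print(robot.read_state()['tool_pos'],tool([.3935,.248,.034]))
E
```

```text
t: 17.95
tool_pos: [0.394, 0.2474, 0.1156]
orientation: [3.141, 0.072, -0.0]
force: [0.2, 0.2, 0.7]
opening: 0.0929
gripper_force: 0.0Traceback (most recent call last):
  File "<stdin>", line 3, in <module>
IndexError: list index out of range
```

```bash
python3 -m inch '{"travel":[[0,-0.001,0.03],[0,-0.001,0.055],[0,-0.001,0.073],[0,-0.001,0.081],[0,-0.001,0.081],[0,-0.001,0.081]],"spin":[0,0,0,0,0,0]}' 0
python3 -m inch '{"travel":[[0,0,0],[0,0,0],[0,0,0],[0,0,0],[0,0,0],[0,0,0],[0,0,0],[0,0,0],[0,0,0],[0,0,0]],"spin":[0,0,0,0,0,0,0,0,0,0]}' 0.7 15
```

```text
t: 18.55
tool_pos: [0.3944, 0.2497, 0.0352]
orientation: [-3.14, -0.073, -0.003]
force: [0.7, -0.2, 1.1]
opening: 0.0928
gripper_force: 0.0
t: 19.38
tool_pos: [0.3932, 0.2494, 0.0338]
orientation: [3.141, 0.074, 0.0]
force: [-1.6, -0.6, 2.7]
opening: 0.0537
gripper_force: 15.0
```

```bash
python3 -m inch '{"travel":[[0,0,-0.03],[0,0,-0.07],[0,0,-0.1],[0.077,0.197,-0.11],[0.077,0.197,-0.11],[0.077,0.197,-0.11],[0.077,0.197,-0.11],[0.077,0.197,-0.11],[0.077,0.197,-0.11],[0.077,0.197,-0.11]],"spin":[0,0,0,0.05,0.05,0.05,0.05,0.05,0.05,0.05]}'
python3 -m inch '{"travel":[[0,0,0],[0,0,0],[0,0,0]],"spin":[0,0,0]}'
python3 w.py w7 produce_tray; python3 -c "
from h import *
print(robot.read_state()['tool_pos'],tool([.479,.0565,.043])[0])"
```

```text
t: 20.22
tool_pos: [0.4798, 0.0539, 0.1434]
orientation: [3.141, -0.012, -0.001]
force: [0.2, 0.3, -1.4]
opening: 0.0535
gripper_force: 15.0
t: 20.47
tool_pos: [0.4786, 0.0575, 0.1433]
orientation: [-3.141, 0.002, 0.001]
force: [0.0, -0.2, -1.9]
opening: 0.0536
gripper_force: 15.0
produce_tray 0.64 28842 top z 0.016 top rect [array([528.8,  93.3]), array([151.4, 197.1]), np.float64(88.8)] all [array([528.8,  93.3]), array([151.4, 197.1]), np.float64(88.8)]
[0.47883258 0.05742697 0.1434503 ] [0.00020849 0.00094093 0.10045009]
```

View pics/w7.png

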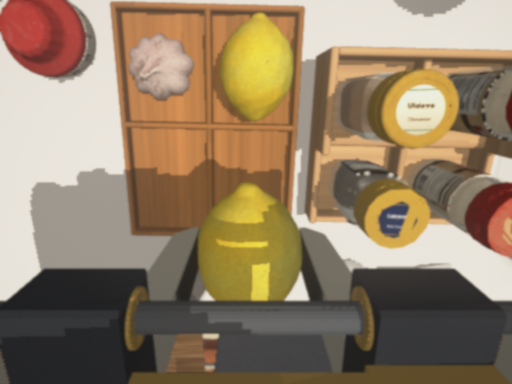

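Wrist view: lemon held at (250,245), lined up behind tray_lemon (257,65), over the right front cell. I'll lower it and release with a limited opening.

```bash
python3 -m inch '{"travel":[[0.001,0,0.03],[0.001,0,0.06],[0.001,0,0.085],[0.001,0,0.097],[0.001,0,0.102],[0.001,0,0.102],[0.001,0,0.102]],"spin":[0,0,0,0,0,0,0]}'
python3 -m inch '{"travel":[[0,0,0],[0,0,0],[0,0,0],[0,0,0],[0,0,0]],"spin":[0,0,0,0,0]}' 0.28
python3 -m inch '{"travel":[[0,0,-0.02],[0,0,-0.05],[0,0,-0.09],[0,0,-0.12],[0,-0.23,-0.12],[0,-0.23,-0.12],[0,-0.23,-0.12],[0,-0.23,-0.12],[0,-0.23,-0.12],[0,-0.23,-0.12]],"spin":[0,0,0,0,-0.12,-0.24,-0.36,-0.48,-0.6,-0.7]}'
python3 w.py w8 garlic lemon_center; python3 -c "
from h import *
print(tool([.4855,.344,.03]))"
```

```text
t: 21.15
tool_pos: [0.4812, 0.0565, 0.0428]
orientation: [-3.142, 0.004, -0.002]
force: [0.9, -0.2, -1.2]
opening: 0.0536
gripper_force: 15.0
t: 21.57
tool_pos: [0.4807, 0.0561, 0.0422]
orientation: [-3.142, 0.005, -0.002]
force: [0.1, 0.1, -0.6]
opening: 0.0668
gripper_force: 0.0
t: 22.4
tool_pos: [0.4804, 0.2903, 0.162]
orientation: [-2.947, -1.084, -0.002]
force: [1.3, -0.1, -0.2]
opening: 0.0667
gripper_force: 0.0
garlic 0.75 2189 top z 0.047 top rect [array([486.7, 348.3]), array([29. , 29.4]), np.float64(46.5)] all [array([485.9, 348.4]), array([46.5, 48.5]), np.float64(50.5)]
(array([ 0.0401166 , -0.03987062,  0.13147437]), array([[ 7.65117251e-01,  6.43890913e-01, -2.92178299e-04],
       [ 6.43890887e-01, -7.65117305e-01, -1.87550340e-04],
       [-3.44312633e-04, -4.46329437e-05, -9.99999940e-01]]))
```

View pics/w8.png

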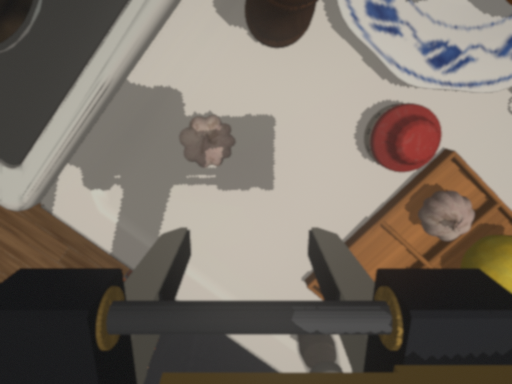

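Wrist view: garlic bulb at (207,140), standing and clear of everything. Moving over it.

```bash
python3 -m inch '{"travel":[[0.041,-0.041,0],[0.041,-0.041,0.03],[0.041,-0.041,0.065],[0.041,-0.041,0.065],[0.041,-0.041,0.065],[0.041,-0.041,0.065],[0.041,-0.041,0.065]],"spin":[0,0,0,0,0,0,0]}' 0.0
python3 -c "
from h import *
print(robot.read_state()['tool_pos'],tool([.4855,.3455,.027])[0])"
```

```text
t: 23.13
tool_pos: [0.4878, 0.3437, 0.0994]
orientation: [-2.953, -1.07, -0.005]
force: [0.9, -0.2, 0.7]
opening: 0.0931
gripper_force: 0.0
[0.48782112 0.34370034 0.09936148] [-0.00087948 -0.00292277  0.07235672]
```

```bash
python3 -m inch '{"travel":[[-0.001,-0.002,0.03],[-0.001,-0.002,0.05],[-0.001,-0.002,0.064],[-0.001,-0.002,0.071],[-0.001,-0.002,0.071],[-0.001,-0.002,0.071]],"spin":[0,0,0,0,0,0]}' 0.2
python3 -m inch '{"travel":[[0,0,0],[0,0,0],[0,0,0],[0,0,0],[0,0,0],[0,0,0],[0,0,0],[0,0,0],[0,0,0],[0,0,0]],"spin":[0,0,0,0,0,0,0,0,0,0]}' 0.8 12
python3 -m inch '{"travel":[[0,0,-0.02],[0,0,-0.05],[0,0,-0.085],[0,0,-0.09],[0,0,-0.09],[0,0,-0.09]],"spin":[0,0,0,0,0,0]}'
python3 -c "
from h import *
print(robot.read_state()['tool_pos'],tool([.4815,.130,.117]))"
```

```text
t: 23.63
tool_pos: [0.4848, 0.345, 0.0268]
orientation: [-2.953, -1.072, -0.002]
force: [0.7, 0.2, 0.3]
opening: 0.0743
gripper_force: 0.0
t: 24.47
tool_pos: [0.4846, 0.3451, 0.0263]
orientation: [-2.953, -1.073, -0.002]
force: [-0.9, -0.8, 5.3]
opening: 0.0497
gripper_force: 12.0
t: 24.97
tool_pos: [0.4839, 0.3448, 0.1153]
orientation: [-2.953, -1.073, -0.0]
force: [-0.3, -0.3, -0.8]
opening: 0.0493
gripper_force: 12.0
[0.48393703 0.34483588 0.11528174] (array([-0.13978244,  0.1631599 , -0.00174958]), array([[ 7.66745820e-01,  6.41950813e-01,  3.65890662e-05],
       [ 6.41950803e-01, -7.66745816e-01,  1.45358736e-04],
       [ 1.21367672e-04, -8.79648226e-05, -9.99999989e-01]]))
```

```bash
python3 -m inch '{"travel":[[-0.14,0.163,0],[-0.14,0.163,0],[-0.14,0.163,0],[-0.14,0.163,0],[-0.14,0.163,0],[-0.14,0.163,0],[-0.14,0.163,0],[-0.14,0.163,0],[-0.14,0.163,0]],"spin":[0,0,0,0,0,0,0,0,0]}'
python3 w.py w9 x; python3 -c "
from h import *
print(robot.read_state()['tool_pos'],tool([.4815,.130,.033])[0])"
```

```text
t: 25.72
tool_pos: [0.4807, 0.1309, 0.1146]
orientation: [-2.952, -1.073, 0.002]
force: [0.2, -0.3, -0.4]
opening: 0.0497
gripper_force: 12.0
[0.48085982 0.13119491 0.11484719] [-0.00020698  0.00141017  0.08184601]Traceback (most recent call last):
  File "w.py", line 5, in <module>
    for m in models.masks_of("wrist",n)[:2]:
             ~~~~~~~~~~~~~~~^^^^^^^^^^^
ValueError: it knows: garlic, lemon_center, produce_tray, rack_red_jar, rack_yellow_jar, red_jar, spice_rack, tray_garlic, tray_lemon, yellow_jar
```

View pics/w9.png

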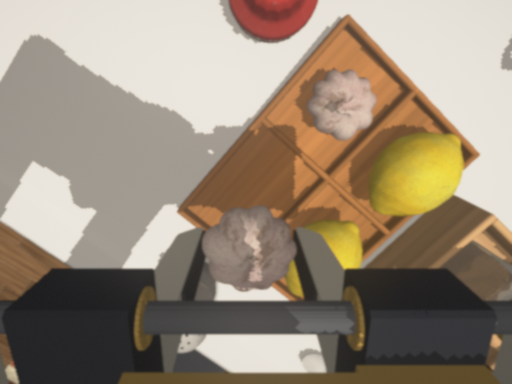

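Wrist view: bulb held at (250,250) over the left front cell, in front of tray_garlic (343,103). The lemon lies in the right cell. I'll lower the bulb to just above the walls and release.

```bash
python3 -m inch '{"travel":[[0,0.001,0.03],[0,0.001,0.055],[0,0.001,0.07],[0,0.001,0.079],[0,0.001,0.079],[0,0.001,0.079]],"spin":[0,0,0,0,0,0]}'
python3 -m inch '{"travel":[[0,0,0],[0,0,0],[0,0,0],[0,0,0],[0,0,0]],"spin":[0,0,0,0,0]}' 0.32
python3 -m inch '{"travel":[[0,0,-0.015],[0,0,-0.05],[0,0,-0.09],[0,0,-0.13],[0,0,-0.15],[0.05,-0.2,-0.15],[0.05,-0.2,-0.15],[0.05,-0.2,-0.15],[0.05,-0.2,-0.15],[0.05,-0.2,-0.15]],"spin":[0,0,0,0,0,0,0,0,0,0]}'
python3 - <<'E'
from h import *
im,d=optics.read_camera("top");save("end",cv2.resize(im[130:240,150:390],(800,367)))
im,d=optics.read_camera("scene");save("ends",cv2.resize(im[110:250,150:330],(771,600)))
E
```

```text
t: 26.27
tool_pos: [0.4818, 0.13, 0.0366]
orientation: [-2.952, -1.075, 0.001]
force: [-0.8, -0.1, 0.3]
opening: 0.0496
gripper_force: 12.0
t: 26.68
tool_pos: [0.4825, 0.1293, 0.0373]
orientation: [2.953, 1.073, 0.002]
force: [0.6, -0.8, 0.8]
opening: 0.0632
gripper_force: 0.0
t: 27.52
tool_pos: [0.3909, 0.3162, 0.1872]
orientation: [-2.953, -1.072, -0.002]
force: [-0.0, -0.0, 0.3]
opening: 0.063
gripper_force: 0.0
```

View pics/end.png

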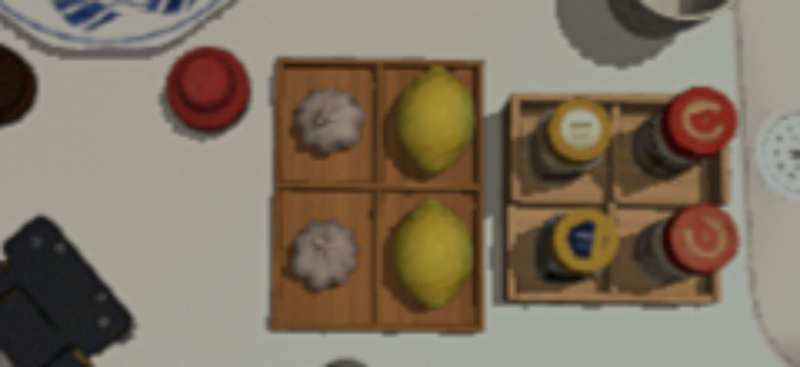

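View pics/ends.png

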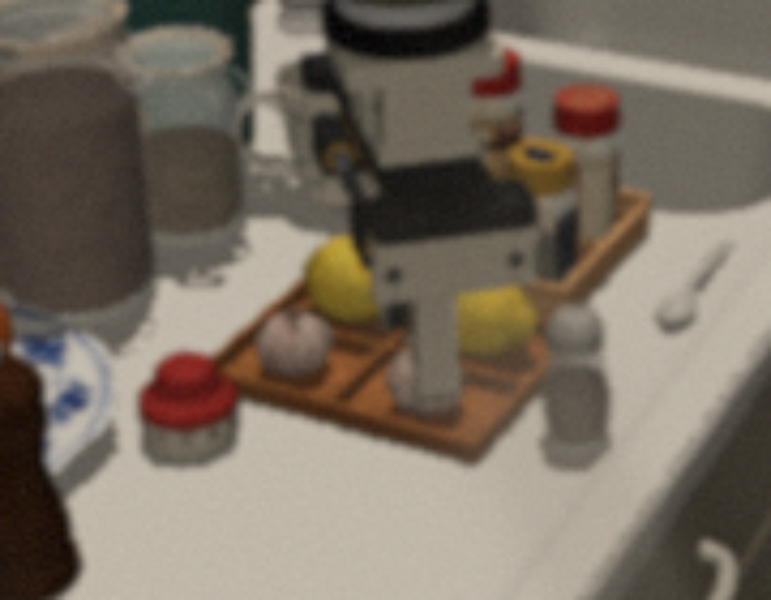

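The final views show all four items in place: garlic (325,255) and lemon (435,255) in front of their kind, and the yellow (583,243) and red (700,240) jars upright in the front wells. The gripper is clear, so I'll hand in.

```bash
python3 -c "
from plant import close_job
print(close_job())"
```

```text
the job is handed in; nothing more can be done
None
```

The job is handed in: both loose jars stand upright in their matching rack wells, and the lemon and garlic are in their matching tray cells; the first grasp of the red jar missed and was retried without knocking it over, finishing at about 28 s.

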